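# Stand the hydrometer tube heavy end down under the bench shelf

### The arm

A 6-joint arm with a two-finger parallel gripper is mounted at the origin on a cart in front of the work surface, level with it; the furniture and walls round the work are solid. World frame = base frame: x ahead of the robot, y to its left, z up, the work surface at z = 0. Lengths are in m, angles in rad, forces in N, time in s.
With the tool pointing down it reaches from about 0.375 to 0.9 m from the base axis. Payload 3.1 kg.
Tool frame: the origin (TCP) lies where the fingers leave the gripper's body, on its centre line; the fingertips stand 70 mm ahead of it and the grasp point (between the pads) lies 51 mm ahead of it; z points along the fingers, y is the line along which they close (so a half turn about z gives the same grasp; the last joint's range is limited). The gripper opens to 87 mm and grips with 3 to 60 N. Pads are 19 mm wide; open, the fingers measure 117 mm over their backs; the gripper's body (75 mm by 190 mm) begins 51 mm behind the grasp point.
Start: joints at [0.99, 0.527, 1.433, -0, 1.181, -0.178], TCP at [0.245, 0.575, 0.292] pointing down, gripper open.
Joint ranges: [-3.08, 3.08], [-0.75, 2.2], [0.22, 2.44], [-1.43, 4.57], [0, 2.65], [-2.85, 2.85]. Speed limits (rad/s): [2.79, 2.79, 3.14, 3.14, 3.14, 3.14].

### API

Orientations are given as a unit quaternion [x, y, z, w].
In Python, from rig import robot gives the robot as it stands.
- The arm moves only by the tool send_rows, never from a script. Its argument "deltas" is text: rows parted by semicolons, each of 7 numbers parted by spaces: the shift along the tool's x, y, z in mm, then the turn, a rotation vector about the tool's x, y, z in degrees, then the opening, from 0 (shut) to 1 (fully open). A call has 1 to 10 rows; each row shifts and turns the commanded pose from where the row before left it, along the tool's axes as they then stand; what a row does not reach is not made up. A row lasts 1/8 s, in which the tool goes at most 62.5 mm and 10.7 degrees, less where a joint would pass 70% of its speed; a pose out of reach is approached as far as the arm can. A call is refused whole if a number of a shift passes 62.5 or a number of a turn 10.7, either way. A call with a gripper value outside its range is refused whole. The fingers move at their own pace and stop on an object; "newtons" is the grip in N (left out, the last holds). Time passes only in rows, so rows that do not move let the fingers close. It gives the time, the measured TCP pose, the force, the opening and the grip force at its end, in the units of the state.
- robot.get_obs(): the state, without advancing time (a new reading comes with each control period).
- robot.camera(name): name is "scene" or "top"; returns a dict with "image" (480x640x3 uint8, red, green, blue), "depth" (480x640 float32, m along the optical axis (not along the pixel's ray), 0 where there is no reading), "fovy" (degrees; the focal length in pixels is half the picture's height over the tangent of half this angle, whatever the lens; pixels are square), "cx", "cy" (the principal point, pixels), "rvec" (rotation vector, rad) and "tvec" (3), from world to camera coordinates, as OpenCV has them. Camera axes: x right, y down, z forward; pixel columns grow to the right and rows downward; lengths in m; the calibration is good to about 2 mm. A picture is of the moment at which its call begins.
- robot.hand_in(): hands the job in; it is judged then, once.
Trained networks look in the newest picture that a camera, given by its name, has taken for a name from the list of things; names that differ only in an ending like _2 or _b are one class to them, and where a whole thing is asked for, a point or a joint stands for the part that bears it (a point fixed in the world has none). Each returns a list of dicts, best first, with "p" (0 to 1); they miss things now and then, are a little off and sometimes report something else, mostly with a low value. They report only what shows in the picture. A call takes as long as a camera call.
- robot.find_in(camera, thing): "box" ([left, top, right, bottom] in pixels, round what is visible of it).
- robot.cut_out(camera, thing): "region" (480x640 bool, what is visible of it) and "box" ([left, top, right, bottom] in pixels, round what is visible of it).
The state is a dict: "time": time; "q": joint angles; "joint_velocities": joint speeds; "joint_torque": joint torques, N m; "position": TCP position; "tool_rot": TCP orientation; "ft_force": force on the tool from outside, world axes, zero at the start; "moment": the same for the moment, N m; "grip_width": finger opening in m; "grip_force": force on a finger pad.
Only numpy, scipy, OpenCV 4.12 (cv2) and the standard library are available. Lean on these libraries where they do the work, as an engineer would, in place of code of your own. Each camera call takes 0.05 s, during which the arm holds its last target. There are 200 camera calls.

### The job

The grey carrying tube with blue caps holds a glass hydrometer that is weighted at one end; both ends look alike, and on its rounded caps the tube stands by itself only with the heavy end down. Lift the tube level by its middle and feel which end is heavier, then stand it, heavy end down, on the round black rubber pad under the overhanging white bench shelf and let go. Set it down gently, do not let it fall over there, and leave the two sample pots that carry no test card, and the timer and tape roll on top of the shelf, where they are.

Things in the scene. Friction and masses are not known exactly. Their poses are not given: they have to be found in the camera images.
- tube_mid (a point): Centre of the loose tube: grey octagonal barrel 40 mm across flats, blue 38 mm caps, 150 mm long over the slightly domed ends. Site x axis along the tube. It lies on a flat, centre 20 mm above the table, roughly crosswise (along y). 0.26 to 0.31 kg; centre of mass 23 to 27 mm from the middle towards +x or -x, hidden and drawn afresh. Standing, its centre is 75 mm up; heavy end down it rights itself from a few degrees.
- pad_top (a point): Centre of the upper face of the round black rubber pad (84 mm diameter, 2 mm thick), fixed on the base of the bench shelf; upper face 7 mm above the table.
- bench_shelf: Fixed white bench shelf; origin on the table under its middle. Base plate 200 (y) x 105 mm (x), upper face 5 mm above the table; top plate of the same size over it, underside 251 mm up; carried by two 12 mm posts at the rear corners (x +40, y +-86 mm). Open at its own -x side (to the robot's left). A tool straight down over the pad meets the top plate; one leaning out of the open side by 30 to 50 degrees clears it.
- pot_near: Lidded sample pot, 61 mm diameter, 56 mm high, loose, on the table at the edge nearest the robot; origin at the centre of its underside. To be left alone.
- pot_by: Another lidded sample pot, same size, loose, on the table behind the bench shelf (to the robot's right); origin at the centre of its underside. To be left alone.
- timer: Bench timer, 62 x 62 x 20 mm, loose, lying on the top plate of the bench shelf (255 mm above the table); origin at the centre of its underside. To be left alone.
- tape: Roll of tape, 80 mm diameter, 18 mm high, loose, lying on the top plate of the bench shelf; origin at the centre of its underside. To be left alone.

How it is judged:
On the way:
1. the tube is lifted clear of the table, level (its axis within 17 degrees of level), by more than 25 mm (height (world z) of tube_mid above 0.045 m and angle between the x axis of tube_mid and the z axis of bench_shelf, either way round above 1.27 rad), for 0.3 s.
At the end, for the whole second after the job is handed in: The tube stands by itself on the pad, upright within 5 degrees (which it can do only heavy end down), its middle within 25 mm of the pad's centre sideways and 70 to 80 mm above it, and stays so (horizontal distance between tube_mid and pad_top below 0.025 m and angle between the x axis of tube_mid and the z axis of bench_shelf, either way round below 0.09 rad and z of tube_mid in the frame of pad_top between 0.07 and 0.08 m); the robot touches nothing.
It fails at once if a pot, the timer or the tape roll is moved by more than 25 mm (distance of any of pot_near, pot_by, timer, tape from where it was at the start of the episode above 0.025 m).
It fails at once if the tube is pressed or knocked against the bench shelf or its pad with more than 30 N (contact force between tube and pad above 30 N or contact force between tube and bench_shelf above 30 N).
It fails at once if the tube falls over and lies on the base of the bench shelf (horizontal distance between tube_mid and pad_top below 0.1 m and z of tube_mid in the frame of pad_top below 0.04 m and angle between the x axis of tube_mid and the z axis of bench_shelf, either way round above 0.9 rad).
It also fails if it takes over 64 s, if anything falls off the work surface, if the arm or the gripper's body presses on something with over 40 N, if the wrist force passes 120 N, or if a joint passes its speed limit or range.

## Working session

There is one attempt and no reset: what is moved stays moved. The work goes in short steps, Python scripts to look and compute and a tool call to move; the robot and the scene stay as the last step left them, time stands still between calls to the robot, and variables do not carry over. Pictures are saved under pics/ and viewed, at most 10 in all, crops included, and the job is handed in when it is done.

Besides the shell and the picture viewer there is one more tool, called after "Emit:" as a command line: name --argument value ..., lists and objects as JSON in quotes. send_rows: Moves the arm, as the interface text tells. Its arguments: {"type":"object","properties":{"deltas":{"type":"string"},"newtons":{"type":"number"}},"required":["deltas"]}

```bash
mkdir -p pics; ls; cat > h.py <<'E'
import numpy as np, cv2
from rig import robot
from scipy.spatial.transform import Rotation as R
def cloud(c):
    d=c["depth"]; f=240/np.tan(np.radians(c["fovy"])/2)
    v,u=np.mgrid[:480,:640]
    P=np.stack([(u-c["cx"])*d/f,(v-c["cy"])*d/f,d],-1)
    M=cv2.Rodrigues(np.array(c["rvec"],float))[0]
    return (P-np.array(c["tvec"]).ravel())@M   # world
E
python3 - <<'E'
from h import *
print(robot.get_obs())
for n in ["scene","top"]:
    c=robot.camera(n); W=cloud(c); cv2.imwrite(f"pics/{n}0.png",c["image"][:,:,::-1]); np.savez(f"{n}0.npz",W=W,d=c["depth"],im=c["image"])
    print(n,c["fovy"],c["rvec"],c["tvec"])
    for t in ["tube_mid","pad_top","bench_shelf","pot_near","pot_by","timer","tape"]:
        for r in robot.cut_out(n,t)[:2]:
            m=r["region"]&(c["depth"]>0); 
            if m.sum()<5: continue
            p=W[m]; print(t,round(r["p"],2),np.round(r["box"]),np.round(np.median(p,0),3),np.round(np.percentile(p,2,0),3),np.round(np.percentile(p,98,0),3))
E
```

```text
pics
{'time': 0.0, 'q': array([ 9.89502722e-01,  5.28448265e-01,  1.43389952e+00,  2.33999416e-05,
        1.18142246e+00, -1.78493975e-01]), 'joint_velocities': array([-9.35405768e-05,  7.63793495e-04, -4.18858940e-04,  5.81769973e-04,
        1.98790330e-03,  2.25355810e-03]), 'joint_torque': array([-7.88975285e-04, -4.40048361e+01, -1.76588076e+01,  6.33438933e-02,
        5.83703094e-02, -1.71216607e-04]), 'position': array([0.24463319, 0.57449436, 0.29128337]), 'tool_rot': array([ 2.00045292e-01,  9.79786046e-01, -1.00715565e-03, -4.13796691e-04]), 'ft_force': array([-0.26812563, -0.63388013,  0.41276908]), 'moment': array([-0.00021259, -0.04756688,  0.03154288]), 'grip_force': 0.0, 'grip_width': 0.08684316485879262}
scene 43.80930699584989 [ 2.08520384 -0.54287335  0.28606609] [-0.45613134  0.24825977  1.14113289]
tube_mid 0.58 [257. 218. 277. 261.] [0.483 0.159 0.037] [0.449 0.105 0.014] [0.528 0.235 0.045]
pad_top 0.77 [330. 322. 363. 352.] [ 0.489 -0.194  0.008] [ 0.453 -0.228  0.004] [ 0.522 -0.153  0.011]
bench_shelf 0.94 [292. 193. 419. 368.] [ 0.504 -0.222  0.107] [ 0.40
[... 647 characters left out ...]
2354380146518 [ 1.62970583 -2.21794767  0.62158928] [0.08161629 0.50660997 0.96566625]
pad_top 0.68 [358. 251. 388. 283.] [ 0.487 -0.191  0.008] [ 0.45  -0.226  0.004] [ 0.524 -0.155  0.013]
bench_shelf 0.84 [337. 155. 427. 302.] [ 0.498 -0.19   0.254] [ 0.408 -0.249  0.001] [ 0.602 -0.141  0.266]
pot_near 0.73 [263. 302. 290. 335.] [0.407 0.067 0.056] [0.385 0.04  0.02 ] [0.441 0.093 0.06 ]
pot_by 0.57 [445. 237. 472. 269.] [ 0.439 -0.376  0.055] [ 0.416 -0.408  0.012] [ 0.471 -0.354  0.06 ]
timer 0.65 [375. 195. 416. 232.] [ 0.452 -0.202  0.273] [ 0.422 -0.235  0.262] [ 0.486 -0.172  0.277]
tape 0.91 [353. 160. 390. 200.] [ 0.55  -0.191  0.273] [ 0.517 -0.227  0.258] [ 0.589 -0.156  0.277]
```

```bash
python3 - <<'E'
import cv2,numpy as np
a=cv2.imread("pics/scene0.png")[150:450,180:480];b=cv2.imread("pics/top0.png")[100:400,200:500]
cv2.imwrite("pics/both0.png",cv2.resize(np.hstack([a,b]),(800,400)))
for n in ["scene","top"]:
    z=np.load(n+"0.npz");W=z["W"];m=(z["d"]>0)&(W[...,2]>.03)&(W[...,2]<.05)&(W[...,0]>.38)&(W[...,0]<.65)&(W[...,1]>.05)&(W[...,1]<.35)
    n_,l,s,_=cv2.connectedComponentsWithStats(m.astype(np.uint8))
    for i in range(1,n_):
        if s[i,4]>40:
            p=W[l==i];print(n,s[i],p.mean(0).round(4),cv2.minAreaRect(p[:,:2].astype(np.float32)*1000),np.percentile(p[:,2],[5,50,95]).round(4))
    # shelf top plate
    m=(z["d"]>0)&(abs(W[...,2]-.255)<.006)&(W[...,1]<0);p=W[m];print(cv2.minAreaRect(p[:,:2].astype(np.float32)*1000),np.percentile(p,[.5,99.5],axis=0).round(3).tolist())
E
```

```text
scene [285 196  22  13 110] [0.6175 0.2705 0.0414] ((618.5934448242188, 274.33447265625), (28.378828048706055, 58.096031188964844), 48.63975143432617) [0.0323 0.0414 0.0494]
scene [257 218  18  36 509] [0.4863 0.1683 0.0378] ((489.1280212402344, 175.96463012695312), (151.654296875, 40.088134765625), 63.72328186035156) [0.0311 0.0386 0.0428]
scene [242 265  10  11  47] [0.3863 0.0597 0.0398] ((386.2464294433594, 60.68082809448242), (7.693437099456787, 24.842554092407227), 17.619327545166016) [0.0314 0.0389 0.0494]
((269.22711181640625, -137.49240112304688), (156.4810333251953, 705.9575805664062), 76.55631256103516) [[-0.06, -0.249, 0.249], [0.603, -0.021, 0.261]]
top [244 238  16  12  47] [0.608  0.0725 0.0387] ((609.0108642578125, 71.37477111816406), (10.993178367614746, 40.777591705322266), 9.875924110412598) [0.0309 0.0378 0.0472]
top [196 247  22  18  79] [0.6006 0.1789 0.04  ] ((606.4912109375, 177.3174285888672), (26.307693481445312, 57.59596252441406), 15.323960304260254) [0.0315 0.0391 0.0482]
top [153 258  22  15  76] [0.6107 0.278  0.0395] ((613.4832153320312, 280.7978210449219), (21.887622833251953, 52.45785903930664), 13.506817817687988) [0.0304 0.0393 0.0486]
top [188 290  66  24 984] [0.4885 0.1745 0.0381] ((490.79412841796875, 174.41107177734375), (147.9915771484375, 41.06971740722656), 63.211944580078125) [0.0314 0.0387 0.0437]
top [263 323  23   8  57] [0.3892 0.0725 0.0412] ((391.2739562988281, 74.58592224121094), (47.843563079833984, 13.801840782165527), 72.03466033935547) [0.0323 0.0418 0.0493]
((505.7250061035156, -193.573974609375), (201.98435974121094, 106.2428207397461), 2.1363706588745117) [[0.406, -0.248, 0.252], [0.606, -0.139, 0.261]]
```

View pics/both0.png

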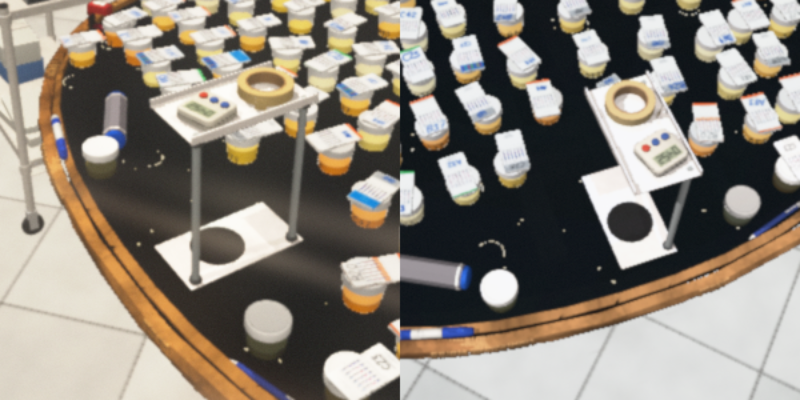

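The tube lies at about (267,238) in the scene camera, the pad is under the shelf at about (345,337), and the uncarded pots are at about (255,270) and (382,396). Next I'll write a move planner and go above the tube with the tool straight down.

```bash
cat >> h.py <<'E'
def mat(z,y):
    z=np.array(z,float);z/=np.linalg.norm(z);y=np.array(y,float);y-=z*(y@z);y/=np.linalg.norm(y)
    return np.stack([np.cross(y,z),y,z],1)
def pose():
    o=robot.get_obs();return o["position"],R.from_quat(o["tool_rot"]).as_matrix()
def plan(p,Rt,n,grip,start=None,grasp=None):
    """rows from start (p,R) to TCP p / rotation Rt; grasp: interpolate grasp point (51 mm ahead) in a straight line"""
    p0,R0=start or pose(); k=0.051 if grasp else 0
    rv=(R.from_matrix(R0.T@Rt)).as_rotvec(); g0=p0+k*R0[:,2]; g1=np.array(p)+k*Rt[:,2]
    c,C=p0.copy(),R0.copy(); out=[]
    for i in range(1,n+1):
        Ri=R0@R.from_rotvec(rv*i/n).as_matrix(); pi=g0+(g1-g0)*i/n-k*Ri[:,2]
        s=np.round((pi-c)@C*1000,1); t=np.round(np.degrees(R.from_matrix(C.T@Ri).as_rotvec()),1)
        out.append(" ".join(f"{v:g}" for v in [*s,*t,grip])); c=c+C@s/1000; C=C@R.from_rotvec(np.radians(t)).as_matrix()
    for i in range(0,n,10): print("; ".join(out[i:i+10]))
    return c,C
E
python3 - <<'E'
from h import *
plan([.49,.175,.17],mat([0,0,-1],[.895,-.446,0]),10,1)
z=np.load("top0.npz");im=z["im"].astype(int).sum(2);W=z["W"]
for n in("top","scene"):
    z=np.load(n+"0.npz");im=z["im"].astype(int).sum(2);W=z["W"]
    m=(z["d"]>0)&(im<200)&(abs(W[...,2]-.007)<.01)&(W[...,0]>.435)&(W[...,0]<.54)&(W[...,1]>-.245)&(W[...,1]<-.142)
    p=W[m];print(n,m.sum(),cv2.minEnclosingCircle(p[:,:2].astype(np.float32)*1000),p.mean(0))
    m=(z["d"]>0)&(im>450)&(abs(W[...,2]-.005)<.008)&(W[...,0]>.38)&(W[...,0]<.63)&(W[...,1]>-.27)&(W[...,1]<-.12);print(np.percentile(W[m],[1,99],axis=0).round(3).tolist())
E
```

```text
-38.2 -27.2 12.2 0 -0 9.3 1; -42.1 -20.6 12.3 0 -0 9.4 1; -45 -13.5 12.2 0 -0 9.3 1; -46.5 -6.1 12.2 0 -0 9.4 1; -46.9 1.6 12.2 0 -0 9.3 1; -46 9.2 12.3 0 -0 9.3 1; -43.9 16.4 12.2 -0 -0 9.4 1; -40.6 23.5 12.2 -0 -0 9.3 1; -36.3 29.7 12.2 -0 -0 9.4 1; -31 35.2 12.3 -0 -0 9.3 1
top 712 ((486.0386047363281, -189.79588317871094), 39.54365158081055) [ 0.48551259 -0.18967535  0.00834668]
[[0.407, -0.246, -0.001], [0.604, -0.14, 0.011]]
scene 113 ((484.47119140625, -217.4202880859375), 38.81086349487305) [ 0.46625006 -0.21268287  0.0068311 ]
[[0.405, -0.246, -0.001], [0.602, -0.136, 0.009]]
```

Emit:
send_rows --deltas "-38.2 -27.2 12.2 0 0 9.3 1; -42.1 -20.6 12.3 0 0 9.4 1; -45 -13.5 12.2 0 0 9.3 1; -46.5 -6.1 12.2 0 0 9.4 1; -46.9 1.6 12.2 0 0 9.3 1; -46 9.2 12.3 0 0 9.3 1; -43.9 16.4 12.2 0 0 9.4 1; -40.6 23.5 12.2 0 0 9.3 1; -36.3 29.7 12.2 0 0 9.4 1; -31 35.2 12.3 0 0 9.3 1" --newtons 50

```text
time: 2.05
position: [0.4911, 0.1737, 0.1698]
tool_rot: [0.852, 0.524, 0.0, 0.0]
ft_force: [0.5, 0.3, -0.1]
grip_width: 0.0868
grip_force: 0.0
```

Emit:
send_rows --deltas "0 0 0 0 0 0 1; 0 0 0 0 0 0 1; 0 0 0 0 0 0 1"

```text
time: 2.42
position: [0.4893, 0.176, 0.1703]
tool_rot: [0.85, 0.527, -0.0, -0.0]
ft_force: [1.3, 0.7, 0.2]
grip_width: 0.087
grip_force: 0.0
```

```bash
python3 - <<'E'
from h import *
c=robot.camera("top"); im=c["image"]; W=cloud(c)
F=[]
for i in range(6):
    robot.camera("scene"); o=robot.get_obs(); F.append([*o["ft_force"],*o["moment"]])
print(np.mean(F,0).round(3),np.std(F,0).round(3)); print(o["q"].round(3),o["position"],mat([0,0,-1],[.895,-.446,0]).T@R.from_quat(o["tool_rot"]).as_matrix())
plan([.49,.175,.073],mat([0,0,-1],[.895,-.446,0]),4,1)
E
```

```text
[ 0.081 -0.114 -0.372 -0.082  0.085  0.001] [0.403 0.367 0.543 0.029 0.031 0.019]
[0.129 0.575 1.803 0.    0.764 0.59 ] [0.48982654 0.17546296 0.17010493] [[ 9.99999426e-01  1.05982758e-03  1.55681606e-04]
 [-1.05985146e-03  9.99999427e-01  1.53331996e-04]
 [-1.55519011e-04 -1.53496907e-04  9.99999976e-01]]
-0.1 0.1 24.3 0 -0 0 1; -0.1 0.1 24.3 0 -0 0 1; -0.1 0.1 24.2 0 -0 0 1; -0.1 0 24.3 0 -0 0.1 1
```

Emit:
send_rows --deltas "0 0 24.3 0 0 0 1; 0 0 24.3 0 0 0 1; 0 0 24.3 0 0 0 1; 0 0 24.1 0 0 0 1; 0 0 0 0 0 0 1; 0 0 0 0 0 0 0; 0 0 0 0 0 0 0; 0 0 0 0 0 0 0; 0 0 0 0 0 0 0; 0 0 0 0 0 0 0" --newtons 55

```text
time: 4.03
position: [0.4901, 0.175, 0.0731]
tool_rot: [0.85, 0.526, 0.0, 0.0]
ft_force: [-0.2, -0.2, -0.6]
grip_width: 0.0447
grip_force: 0.0
```

Emit:
send_rows --deltas "0 0 0 0 0 0 0; 0 0 0 0 0 0 0; 0 0 -15 0 0 0 0; 0 0 -20 0 0 0 0; 0 0 -20 0 0 0 0; 0 0 -10 0 0 0 0; 0 0 0 0 0 0 0; 0 0 0 0 0 0 0; 0 0 0 0 0 0 0" --newtons 55

```text
time: 5.15
position: [0.4896, 0.1749, 0.1372]
tool_rot: [0.85, 0.526, -0.001, -0.0]
ft_force: [-0.5, 0.4, -2.8]
grip_width: 0.0394
grip_force: 55.0
```

```bash
python3 - <<'E'
from h import *
F=[];C={}
for i in range(8):
    n=["scene","top"][i%2]; C[n]=robot.camera(n); o=robot.get_obs(); F.append([*o["ft_force"],*o["moment"]])
print(np.mean(F,0).round(3),np.std(F,0).round(3)); print(o["q"].round(3),o["position"],o["grip_width"],o["grip_force"])
a=C["scene"]["image"][190:310,220:340];b=C["top"]["image"][230:350,160:280]
cv2.imwrite("pics/lift.png",cv2.resize(np.hstack([a,b]),(800,400))[:,:,::-1])
for n in C:
  W=cloud(C[n]); d=np.array([.446,.895])
  im=C[n]["image"].astype(int); bl=(im[...,2]>im[...,0]+60)&(C[n]["depth"]>0)&(W[...,2]>.03)&(W[...,2]<.15)&(abs(W[...,0]-.49)<.08)&(abs(W[...,1]-.175)<.12)
  s=(W[...,:2]-[.49,.175])@d
  for sg in(1,-1):
    p=W[bl&(s*sg>.04)]; print(n,sg,len(p),p.mean(0).round(3) if len(p) else"")
E
```

```text
[ 0.025 -0.013 -2.66  -0.173  0.105  0.005] [0.473 0.667 0.322 0.028 0.032 0.023]
[0.128 0.632 1.821 0.    0.689 0.59 ] [0.48997537 0.1750006  0.13783756] 0.03974208947617067 54.99355672392994
scene 1 5 [0.52  0.239 0.104]
scene -1 196 [0.458 0.113 0.09 ]
top 1 54 [0.514 0.239 0.1  ]
top -1 125 [0.456 0.117 0.098]
```

View pics/lift.png

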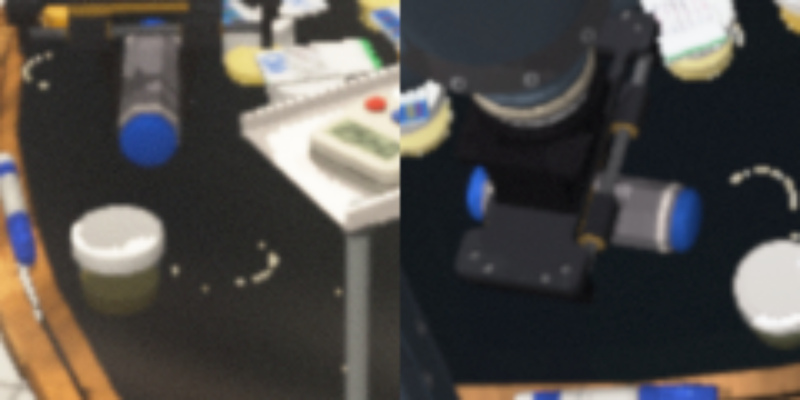

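The tube hangs level: blue cap at about (148,138) in the left crop, caps at (480,195) and (685,220) in the right one. The moment change points to the +y (far) end being heavy. I'll set it down and take the baseline again to confirm.

```bash
python3 - <<'E'
from h import *
F=[]
for i in range(12):
    robot.camera("top"); o=robot.get_obs(); F.append(o["moment"])
print(np.mean(F,0).round(3))
E
```

```text
[-0.148  0.118  0.006]
```

Emit:
send_rows --deltas "0 0 20 0 0 0 0; 0 0 20 0 0 0 0; 0 0 15 0 0 0 0; 0 0 9.5 0 0 0 0; 0 0 0 0 0 0 0; 0 0 0 0 0 0 0; 0 0 0 0 0 0 1; 0 0 0 0 0 0 1; 0 0 0 0 0 0 1; 0 0 0 0 0 0 1"

```text
time: 7.4
position: [0.4901, 0.175, 0.0736]
tool_rot: [0.85, 0.526, 0.0, 0.0]
ft_force: [0.4, 0.6, 0.0]
grip_width: 0.0717
grip_force: 0.0
```

Emit:
send_rows --deltas "0 0 0 0 0 0 1; 0 0 0 0 0 0 1; 0 0 -15 0 0 0 1; 0 0 -25 0 0 0 1; 0 0 -25 0 0 0 1; 0 0 0 0 0 0 1; 0 0 0 0 0 0 1; 0 0 0 0 0 0 1; 0 0 0 0 0 0 1"

```text
time: 8.52
position: [0.4896, 0.1749, 0.1377]
tool_rot: [0.85, 0.526, -0.001, -0.0]
ft_force: [-0.7, 0.1, 0.2]
grip_width: 0.0873
grip_force: 0.0
```

```bash
python3 - <<'E'
from h import *
F=[];C={}
for i in range(18):
    n=["scene","top"][i%2];C[n]=robot.camera(n); o=robot.get_obs(); F.append([*o["ft_force"],*o["moment"]])
print(np.mean(F,0).round(3),o["position"],o["q"].round(3))
d=np.array([.446,.895])
for n in C:
    W=cloud(C[n]);im=C[n]["image"].astype(int); bl=(im[...,2]>im[...,0]+60)&(C[n]["depth"]>0)&(W[...,2]>.005)&(W[...,2]<.05)&(abs(W[...,0]-.49)<.08)&(abs(W[...,1]-.175)<.12)
    s=(W[...,:2]-[.49,.175])@d
    for sg in(1,-1):
        k=bl&(s*sg>.04);p=W[k]; print(n,sg,len(p),p.mean(0).round(3),np.percentile(s[k],[2,98]).round(4))
E
```

```text
[ 0.034 -0.108  0.11  -0.079  0.084  0.007] [0.4900013  0.17502103 0.13846359] [ 0.128  0.631  1.82  -0.     0.69   0.59 ]
scene 1 3 [0.522 0.239 0.04 ] [0.0672 0.0743]
scene -1 94 [0.464 0.112 0.03 ] [-0.0751 -0.0613]<stdin>:11: RuntimeWarning: Mean of empty slice.
  ret = um.true_divide(
Traceback (most recent call last):
IndexError: index -1 is out of bounds for axis 0 with size 0
```

Loaded minus empty gives a moment along the tube axis, equal to about 30 mm × weight towards the +y end. So the **+y end is heavy**. I'll lean the tool 35° so the fingers point at the heavy end, still above the tube.

```bash
python3 - <<'E'
from h import *
b=np.radians(35);t=np.array([.446,.895,0]);t/=np.linalg.norm(t);k=np.array([0,0,1])
z=np.sin(b)*t-np.cos(b)*k; Rt=mat(z,[.895,-.446,0]); g=np.array([.49,.175,.1])
s=plan(g-.051*z,Rt,5,1,grasp=1)
print("down"); plan(np.array([.49,.175,.025])-.051*z,Rt,4,1,start=s)
E
```

```text
-6.2 0 -2.1 -0 7 0 1; -5.9 0 -2.1 -0 7 0 1; -5.6 0 -2.1 -0 7 0 1; -5.4 0 -2 -0 7 0 1; -5 0 -1.8 -0 7 0 1
down
-10.8 -0 15.4 -0 -0 0 1; -10.7 -0 15.3 -0 -0 0 1; -10.8 -0 15.4 -0 -0 0 1; -10.7 -0 15.3 -0 -0 0 1
```

Emit:
send_rows --deltas "-6.2 0 -2.1 0 7 0 1; -5.9 0 -2.1 0 7 0 1; -5.6 0 -2.1 0 7 0 1; -5.4 0 -2 0 7 0 1; -5 0 -1.8 0 7 0 1; 0 0 0 0 0 0 1; 0 0 0 0 0 0 1; 0 0 0 0 0 0 1"

```text
time: 10.42
position: [0.4767, 0.1536, 0.1414]
tool_rot: [0.818, 0.509, 0.226, -0.147]
ft_force: [0.3, -0.3, -0.4]
grip_width: 0.0871
grip_force: 0.0
```

```bash
cat > kin.py <<'E'
from h import *
from scipy.optimize import least_squares
D=[([.98950,.52845,1.43390,0,1.18142,-.17849],[.24463,.57449,.29128]),([.129,.575,1.803,0,.764,.590],[.48983,.17546,.17010]),([.128,.631,1.820,0,.690,.590],[.4900,.1750,.1385])]
def fk(q,a):
    h,L1,e,L2,dt,bb,r0=a
    Rb=R.from_euler("z",q[0]);F=Rb*R.from_euler("y",q[1]+q[2])
    p=Rb.apply([r0,bb,h])+(Rb*R.from_euler("y",q[1])).apply([0,0,L1])+F.apply([e,0,L2])
    T=F*R.from_euler("z",q[3])*R.from_euler("y",q[4])
    return p+T.apply([0,0,dt]),T
def fit(D):
    f=lambda a:np.concatenate([fk(q,a)[0]-p for q,p in D]+[(np.array(a)-[.3,.4,0,.4,.2,.11,0])*1e-4])
    return least_squares(f,[.3,.4,0,.4,.2,.11,0]).x
E
python3 - <<'E'
from kin import *
o=robot.get_obs();print(o["q"].round(4),o["position"])
D.append((o["q"],o["position"]));a=fit(D);print(a.round(4))
for q,p in D: print((fk(q,a)[0]-p).round(4))
T=fk(o["q"],a)[1].as_matrix();Rm=R.from_quat(o["tool_rot"]).as_matrix();print(Rm[:,2],T[:,2]); A=T.T@Rm;print("q6 map",np.arctan2(A[1,0],A[0,0]),o["q"][5])
E
```

```text
[-0.1625  0.6388  2.067   1.1328  0.5839 -0.7204] [0.47671385 0.1535972  0.14143744]
[0.2786 0.582  0.1132 0.3916 0.2358 0.111  0.0028]
[ 0.  0. -0.]
[-0.0001 -0.     -0.0001]
[ 0.0001 -0.      0.0002]
[-0.      0.     -0.0001]
[ 0.21922027  0.46999907 -0.85501073] [ 0.21922027  0.46999907 -0.85501073]
q6 map 0.8504345705631775 -0.7203617562317188
```

```bash
cat >> kin.py <<'E'
A0=np.array([0.2786,0.582,0.1132,0.3916,0.2358,0.111,0.0028])
LO=np.array([-3.08,-.75,.22,-1.43,0,-2.85]);HI=np.array([3.08,2.2,2.44,4.57,2.65,2.85])
def ik(p,Rt,q0):
    def f(q):
        P,T=fk(q,A0);M=(T*R.from_euler("z",q[5]+np.pi/2)).as_matrix()
        return np.r_[(P-p)*5,R.from_matrix(M.T@Rt).as_rotvec()]
    s=least_squares(f,np.clip(q0,LO+.01,HI-.01),bounds=(LO,HI));return s.x,np.abs(s.fun).max()
E
python3 - <<'E'
from kin import *
a=fit(D+[(robot.get_obs()["q"],robot.get_obs()["position"])]);A0[:]=a
b=np.radians(35);t=np.array([.446,.895,0]);t/=np.linalg.norm(t)
z=np.sin(b)*t-[0,0,np.cos(b)];Rt=mat(z,[.895,-.446,0])
q,e=ik(np.array([.49,.175,.025])-.051*z,Rt,robot.get_obs()["q"]);print("grasp",q.round(2),e)
plan(np.array([.49,.175,.1])-.051*z,Rt,2,1)
for az in(-90,-100,-110):
  for lean in (45,50,55):
    l=np.radians(lean);y=[-np.sin(np.radians(az)),np.cos(np.radians(az)),0]
    z=np.array([np.sin(l)*np.cos(np.radians(az)),np.sin(l)*np.sin(np.radians(az)),-np.cos(l)])
    for zg in (.087,.12):
      best=min((ik(np.array([.487,-.191,zg])-.051*z,mat(z,y),q0) for q0 in ([-.3,.7,1.9,-1.2,.8,.5],[-.8,.7,1.9,-1.2,.8,.5],[-.5,.5,2,3,1,-1],[.2,.7,1.9,-1,1,1])),key=lambda r:r[1])
      print(az,lean,zg,best[0].round(2),round(best[1],4))
E
```

```text
grasp [-0.2   0.84  2.1   1.54  0.59 -1.22] 1.6930901125533637e-14
-1.7 1.2 -1.2 -0.4 1.9 0 1; -1.6 1.1 -1.3 -0.4 1.9 0 1
-90 45 0.087 [-0.21  0.78  1.93 -1.33  0.79  0.95] 0.0
-90 45 0.12 [-0.21  0.71  1.92 -1.26  0.81  0.85] 0.0
-90 50 0.087 [-0.17  0.82  1.93 -1.4   0.87  1.05] 0.0
-90 50 0.12 [-0.17  0.75  1.92 -1.34  0.89  0.96] 0.0
-90 55 0.087 [-0.14  0.86  1.91 -1.43  0.96  1.11] 0.0117
-90 55 0.12 [-0.14  0.79  1.92 -1.41  0.97  1.05] 0.0
-100 45 0.087 [-0.2   0.79  1.84 -1.13  0.9   0.89] 0.0
-100 45 0.12 [-0.2   0.73  1.83 -1.08  0.93  0.82] 0.0
-100 50 0.087 [-0.16  0.83  1.83 -1.19  0.97  0.97] 0.0
-100 50 0.12 [-0.16  0.77  1.83 -1.15  0.99  0.9 ] 0.0
-100 55 0.087 [-0.13  0.87  1.82 -1.24  1.05  1.04] 0.0
-100 55 0.12 [-0.13  0.81  1.82 -1.21  1.07  0.97] 0.0
-110 45 0.087 [-0.2   0.81  1.75 -0.97  1.01  0.87] 0.0
-110 45 0.12 [-0.2   0.75  1.74 -0.94  1.04  0.81] 0.0
-110 50 0.087 [-0.17  0.85  1.73 -1.03  1.08  0.94] 0.0
-110 50 0.12 [-0.17  0.79  1.73 -1.    1.11  0.88] 0.0
-110 55 0.087 [-0.14  0.89  1.72 -1.07  1.15  0.99] 0.0
-110 55 0.12 [-0.14  0.83  1.72 -1.05  1.18  0.94] 0.0
```

Emit:
send_rows --deltas "-1.7 1.2 -1.2 -0.4 1.9 0 1; -1.6 1.1 -1.3 -0.4 1.9 0 1; 0 0 0 0 0 0 1; 0 0 0 0 0 0 1"

```text
time: 10.92
position: [0.4767, 0.1487, 0.1416]
tool_rot: [0.811, 0.502, 0.256, -0.158]
ft_force: [-0.9, 0.6, -0.1]
grip_width: 0.087
grip_force: 0.0
```

```bash
python3 - <<'E'
from kin import *
b=np.radians(35);t=np.array([.446,.895,0]);t/=np.linalg.norm(t)
z=np.sin(b)*t-[0,0,np.cos(b)];Rt=mat(z,[.895,-.446,0])
p,M=pose();print(p,M[:,2],z,np.degrees(R.from_matrix(M.T@Rt).as_rotvec()),robot.get_obs()["q"].round(3))
plan(np.array([.49,.175,.025])-.051*z,Rt,8,1)
E
```

```text
[0.47671206 0.14873688 0.14161125] [ 0.25619451  0.51369165 -0.81883164] [ 0.25582264  0.51336606 -0.81915204] [ 0.01074101 -0.03199423 -0.0310821 ] [-0.203  0.656  2.095  1.264  0.621 -0.886]
-5.4 0 7.7 0 -0 -0 1; -5.3 0 7.6 0 -0 -0 1; -5.4 0.1 7.7 0 -0 -0 1; -5.3 -0 7.7 0 -0 -0 1; -5.4 0 7.7 0 -0 -0 1; -5.3 0 7.6 0 -0 -0 1; -5.4 0.1 7.7 0 -0 -0 1; -5.3 -0 7.7 0 -0 -0 1
```

Emit:
send_rows --deltas "-5.4 0 7.7 0 0 0 1; -5.4 0 7.7 0 0 0 1; -5.4 0 7.7 0 0 0 1; -5.3 0 7.6 0 0 0 1; -5.4 0 7.7 0 0 0 1; -5.3 0 7.6 0 0 0 1; -5.4 0 7.7 0 0 0 1; -5.3 0 7.7 0 0 0 1; 0 0 0 0 0 0 1; 0 0 0 0 0 0 1"

```text
time: 12.18
position: [0.4767, 0.1487, 0.0668]
tool_rot: [0.811, 0.501, 0.256, -0.159]
ft_force: [0.8, -0.2, 0.3]
grip_width: 0.0867
grip_force: 0.0
```

```bash
python3 - <<'E'
from kin import *
b=np.radians(35);t=np.array([.446,.895,0]);t/=np.linalg.norm(t)
z=np.sin(b)*t-[0,0,np.cos(b)];Rt=mat(z,[.895,-.446,0])
o=robot.get_obs();p,M=pose();print(p,p+.051*M[:,2],np.degrees(R.from_matrix(M.T@Rt).as_rotvec()),o["q"].round(3),o["ft_force"])
c=robot.camera("scene");a=c["image"][190:310,220:340];c=robot.camera("top");b=c["image"][230:350,160:280]
cv2.imwrite("pics/lean.png",cv2.resize(np.hstack([a,b]),(800,400),interpolation=2)[:,:,::-1])
E
```

```text
[0.47674058 0.14872893 0.06679934] [0.48982562 0.17494419 0.02505558] [ 0.02143458 -0.06457821 -0.0554848 ] [-0.203  0.841  2.106  1.546  0.589 -1.227] [ 0.77516066 -0.18463631  0.29659768]
```

View pics/lean.png

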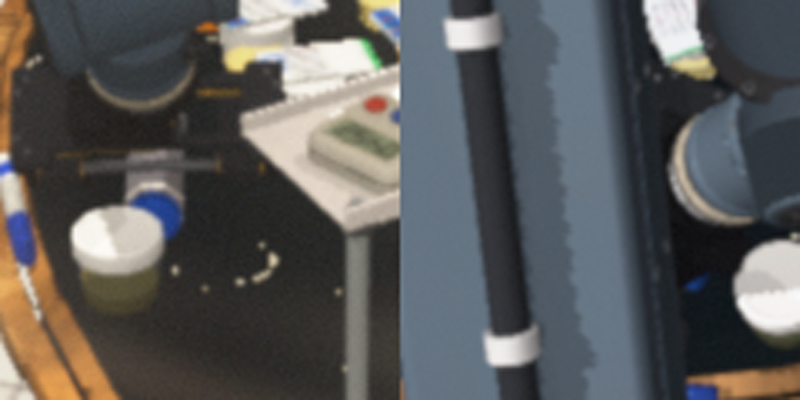

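The left crop shows the tool leaning over the tube with its fingers across it and the near cap clear at (157,215). The wrist reads no force. Now grip and lift level.

Emit:
send_rows --deltas "0 0 0 0 0 0 0; 0 0 0 0 0 0 0; 0 0 0 0 0 0 0; 0 0 0 0 0 0 0; 0 0 0 0 0 0 0; 0 0 0 0 0 0 0; 0 0 0 0 0 0 0" --newtons 58

```text
time: 13.15
position: [0.4767, 0.1484, 0.0665]
tool_rot: [0.811, 0.501, 0.256, -0.158]
ft_force: [-1.4, -0.1, 0.2]
grip_width: 0.0394
grip_force: 58.0
```

```bash
cat > go.py <<'E'
from kin import *
b=np.radians(35);az=np.radians(-103);l=np.radians(55)
zS=np.array([np.sin(l)*np.cos(az),np.sin(l)*np.sin(az),-np.cos(l)]);RS=mat(zS,[-np.sin(az),np.cos(az),0])
print("heavy dir at shelf",(RS@[np.cos(b),0,np.sin(b)]).round(3))
def chk(p0,M0,p1,M1,n,q):
    rv=R.from_matrix(M0.T@M1).as_rotvec();w=0
    for i in range(1,n+1):
        Mi=M0@R.from_rotvec(rv*i/n).as_matrix();g=(p0+.051*M0[:,2])*(1-i/n)+(p1+.051*M1[:,2])*i/n
        q2,e=ik(g-.051*Mi[:,2],Mi,q);w=max(w,np.abs(q2-q).max());q=q2
    print("max joint step",w.round(3),"q end",q.round(2),"err",e);return q
E
python3 - <<'E'
from go import *
o=robot.get_obs();p,M=pose();print(o["grip_width"],o["grip_force"],p)
c=M.T@(np.array([.49,.175,.02])-p);np.save("c.npy",c);print("tube centre in tool",c)
p1=p+[0,0,.135];s=plan(p1,M,6,0);q=chk(p,M,p1,M,6,o["q"])
p2=np.array([.487,-.01,.16])-RS@c
s=plan(p2,RS,20,0,start=s,grasp=1);chk(p1,M,p2,RS,20,q)
E
```

```text
heavy dir at shelf [ 0.  0. -1.]
0.03938925924370136 57.99563485918043 [0.4767115  0.14843259 0.06654626]
tube centre in tool [-2.41777116e-03  1.19821241e-05  5.51644815e-02]
12.9 -0 -18.4 0 0 0 0; 12.9 -0 -18.4 0 0 0 0; 13 -0 -18.5 0 0 0 0; 12.9 -0 -18.4 0 0 0 0; 12.9 -0 -18.4 0 0 0 0; 12.9 -0.1 -18.4 0 0 0 0
max joint step 0.104 q end [-0.2   0.51  2.06  1.06  0.69 -0.62] err 1.6653345369377348e-15
-2.6 3.8 -4.5 -0.1 -4.5 -0.7 0; -3 3.7 -4 -0.2 -4.5 -0.8 0; -3.4 3.7 -3.4 -0.1 -4.4 -0.7 0; -3.7 3.5 -2.8 -0.1 -4.5 -0.8 0; -3.9 3.5 -2.2 -0.2 -4.5 -0.7 0; -4.1 3.4 -1.6 -0.1 -4.5 -0.8 0; -4.3 3.2 -0.9 -0.1 -4.5 -0.7 0; -4.4 3.2 -0.2 -0.2 -4.4 -0.7 0; -4.4 3 0.4 -0.1 -4.5 -0.8 0; -4.4 3 1.1 -0.1 -4.5 -0.7 0
-4.4 2.8 1.7 -0.2 -4.5 -0.8 0; -4.2 2.7 2.4 -0.1 -4.5 -0.7 0; -4.1 2.6 3 -0.1 -4.4 -0.8 0; -3.9 2.5 3.7 -0.1 -4.5 -0.7 0; -3.6 2.4 4.3 -0.2 -4.5 -0.7 0; -3.3 2.2 4.8 -0.1 -4.5 -0.8 0; -2.9 2.2 5.5 -0.1 -4.5 -0.7 0; -2.5 2.1 5.9 -0.2 -4.4 -0.8 0; -2.1 2 6.5 -0.1 -4.5 -0.7 0; -1.6 1.8 6.9 -0.1 -4.5 -0.8 0
max joint step 0.153 q end [ 0.2   0.77  1.67 -0.87  1.35  0.92] err 2.6081262149979523e-10
```

Emit:
send_rows --deltas "13 0 -18.4 0 0 0 0; 12.9 0 -18.4 0 0 0 0; 12.9 0 -18.4 0 0 0 0; 12.9 0 -18.4 0 0 0 0; 12.9 0 -18.5 0 0 0 0; 12.9 0 -18.4 0 0 0 0; 0 0 0 0 0 0 0; 0 0 0 0 0 0 0; 0 0 0 0 0 0 0; 0 0 0 0 0 0 0"

```text
time: 14.4
position: [0.4763, 0.1484, 0.2007]
tool_rot: [0.811, 0.501, 0.255, -0.159]
ft_force: [0.4, 0.9, -1.8]
grip_width: 0.0395
grip_force: 58.0
```

Emit:
send_rows --deltas "-2.6 3.8 -4.5 -0.1 -4.5 -0.7 0; -3 3.7 -4 -0.2 -4.5 -0.8 0; -3.4 3.7 -3.4 -0.1 -4.4 -0.7 0; -3.7 3.5 -2.8 -0.1 -4.5 -0.8 0; -3.9 3.5 -2.2 -0.2 -4.5 -0.7 0; -4.1 3.4 -1.6 -0.1 -4.5 -0.8 0; -4.3 3.2 -0.9 -0.1 -4.5 -0.7 0; -4.4 3.2 -0.2 -0.2 -4.4 -0.7 0; -4.4 3 0.4 -0.1 -4.5 -0.8 0; -4.4 3 1.1 -0.1 -4.5 -0.7 0"

```text
time: 15.65
position: [0.489, 0.0938, 0.2096]
tool_rot: [0.816, 0.571, -0.059, 0.069]
ft_force: [-0.1, -0.2, -3.2]
grip_width: 0.0394
grip_force: 58.0
```

Emit:
send_rows --deltas "-4.4 2.8 1.7 -0.2 -4.5 -0.8 0; -4.2 2.7 2.4 -0.1 -4.5 -0.7 0; -4.1 2.6 3 -0.1 -4.4 -0.8 0; -3.9 2.5 3.7 -0.1 -4.5 -0.7 0; -3.6 2.4 4.3 -0.2 -4.5 -0.7 0; -3.3 2.2 4.8 -0.1 -4.5 -0.8 0; -2.9 2.2 5.5 -0.1 -4.5 -0.7 0; -2.5 2.1 5.9 -0.2 -4.4 -0.8 0; -2.1 2 6.5 -0.1 -4.5 -0.7 0; -1.6 1.8 6.9 -0.1 -4.5 -0.8 0"

```text
time: 16.9
position: [0.4972, 0.0357, 0.1885]
tool_rot: [0.694, 0.552, -0.362, 0.286]
ft_force: [-1.2, 0.4, -3.2]
grip_width: 0.0397
grip_force: 58.0
```

```bash
python3 - <<'E'
from go import *
o=robot.get_obs();p,M=pose();c=np.load("c.npy");print(o["time"],o["q"].round(2),o["grip_width"],o["grip_force"],"tube",p+M@c,"heavy",M@[np.cos(b),0,np.sin(b)])
for n in("scene","top"):
    C=robot.camera(n);cv2.imwrite(f"pics/{n}1.png",C["image"][:,:,::-1])
    W=cloud(C);np.savez(n+"1.npz",W=W,im=C["image"],d=C["depth"])
a=cv2.imread("pics/scene1.png")[150:350,200:400];b_=cv2.imread("pics/top1.png")[150:350,220:420]
cv2.imwrite("pics/b1.png",cv2.resize(np.hstack([a,b_]),(800,400),interpolation=2))
E
```

```text
heavy dir at shelf [ 0.  0. -1.]
16.9 [ 0.2   0.77  1.67 -0.87  1.35  0.92] 0.039673718170997775 57.995437783392845 tube [ 0.48661574 -0.00969108  0.15883323] heavy [-3.07491628e-03  1.77952400e-04 -9.99995257e-01]
```

View pics/b1.png

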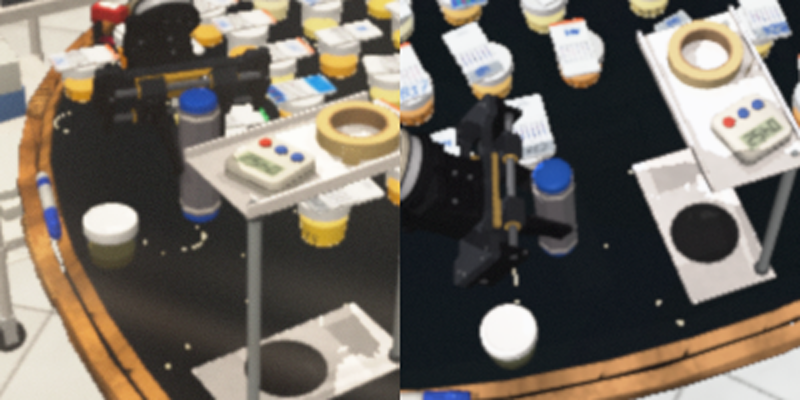

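The tube hangs upright, with its caps at (198,100) and (200,212) in the scene crop. I'll measure its axis from depth before going in.

```bash
python3 - <<'E'
from go import *
pts=[]
for n in("scene","top"):
    z=np.load(n+"1.npz");W=z["W"];im=z["im"].astype(int)
    bl=(z["d"]>0)&(abs(W[...,0]-.487)<.03)&(abs(W[...,1]+.01)<.03)&(W[...,2]>.07)&(W[...,2]<.245)
    # barrel: grey / blue pixels not black
    bl&=im.sum(2)>230
    p=W[bl];pts.append(p);print(n,len(p),np.percentile(p[:,2],[1,99]).round(3))
    cap=bl&(im[...,2]>im[...,0]+60)
    for lo,hi in((.07,.12),(.2,.245)):
        k=W[cap&(W[...,2]>lo)&(W[...,2]<hi)];print(lo,len(k),k.mean(0).round(3) if len(k) else "", np.percentile(k[:,2],[2,98]).round(3) if len(k) else "")
p=np.vstack(pts);p=p[(p[:,2]>.09)&(p[:,2]<.225)]
f=lambda a:np.hypot(p[:,0]-a[0]-a[2]*(p[:,2]-.16),p[:,1]-a[1]-a[3]*(p[:,2]-.16))-.0203
s=least_squares(f,[.487,-.01,0,0],loss="soft_l1",f_scale=.002);print("axis at z=.16",s.x[:2].round(4),"tilt deg",np.degrees(s.x[2:]).round(2),"rms",np.std(f(s.x)))
E
```

```text
heavy dir at shelf [ 0.  0. -1.]
scene 915 [0.092 0.233]
0.07 15 [ 0.476 -0.023  0.092] [0.09  0.096]
0.2 193 [ 0.482 -0.016  0.229] [0.221 0.234]
top 609 [0.09  0.234]
0.07 0  
0.2 247 [ 0.483 -0.009  0.229] [0.219 0.234]
axis at z=.16 [ 0.4869 -0.0092] tilt deg [ 0.32 -0.13] rms 0.0020979651286827028
```

```bash
python3 - <<'E'
from go import *
o=robot.get_obs();p,M=pose();c=np.load("c.npy")
p1=np.array([.487,-.09,.105])-RS@c; s=plan(p1,RS,8,0); q=chk(p,M,p1,RS,8,o["q"])
p2=np.array([.487,-.191,.100])-RS@c; s=plan(p2,RS,8,0,start=s); q=chk(p1,RS,p2,RS,8,q)
E
```

```text
heavy dir at shelf [ 0.  0. -1.]
-0.2 2.4 11.8 -0 -0 0 0; -0.3 2.4 11.7 -0.1 -0 0.1 0; -0.2 2.3 11.8 0 -0 -0 0; -0.2 2.4 11.8 -0 -0 0 0; -0.2 2.4 11.8 -0 -0 0 0; -0.2 2.3 11.8 -0.1 -0 0.1 0; -0.3 2.4 11.7 0 -0 -0 0; -0.2 2.3 11.8 -0 -0 0 0
max joint step 0.021 q end [ 0.06  0.85  1.74 -1.01  1.19  1.  ] err 3.1553962138435406e-11
-6.5 2.8 10.4 -0 -0 0 0; -6.6 2.9 10.5 -0 -0 0 0; -6.5 2.8 10.4 -0 -0 0 0; -6.6 2.9 10.4 -0 -0 0 0; -6.5 2.8 10.5 -0 -0 0 0; -6.6 2.9 10.4 -0 -0 0 0; -6.5 2.8 10.4 -0 -0 0 0; -6.6 2.8 10.5 -0 -0 0 0
max joint step 0.024 q end [-0.13  0.85  1.78 -1.17  1.09  1.  ] err 8.326672684688674e-16
```

Emit:
send_rows --deltas "-0.2 2.4 11.8 0 0 0 0; -0.3 2.4 11.7 -0.1 0 0.1 0; -0.2 2.3 11.8 0 0 0 0; -0.2 2.4 11.8 0 0 0 0; -0.2 2.4 11.8 0 0 0 0; -0.2 2.3 11.8 -0.1 0 0.1 0; -0.3 2.4 11.7 0 0 0 0; -0.2 2.3 11.8 0 0 0 0"

```text
time: 18.0
position: [0.4984, -0.0457, 0.1366]
tool_rot: [0.694, 0.552, -0.36, 0.289]
ft_force: [0.2, -0.2, -3.1]
grip_width: 0.0398
grip_force: 58.0
```

Emit:
send_rows --deltas "-6.5 2.8 10.4 0 0 0 0; -6.6 2.9 10.5 0 0 0 0; -6.5 2.8 10.4 0 0 0 0; -6.6 2.9 10.4 0 0 0 0; -6.5 2.8 10.5 0 0 0 0; -6.6 2.9 10.4 0 0 0 0; -6.5 2.8 10.4 0 0 0 0; -6.6 2.8 10.5 0 0 0 0; 0 0 0 0 0 0 0; 0 0 0 0 0 0 0"

```text
time: 19.25
position: [0.4984, -0.146, 0.1321]
tool_rot: [0.694, 0.552, -0.36, 0.289]
ft_force: [-0.3, -0.4, -2.9]
grip_width: 0.0396
grip_force: 58.0
```

```bash
python3 - <<'E'
from go import *
o=robot.get_obs();p,M=pose();c=np.load("c.npy");print(o["time"],"tube",p+M@c,"heavy",M@[np.cos(b),0,np.sin(b)],o["ft_force"])
plan(np.array([.487,-.191,.084])-RS@c,RS,6,0)
cs={n:robot.camera(n) for n in("scene","top")}
a=cs["scene"]["image"][190:390,260:460];b_=cs["top"]["image"][130:330,270:470]
cv2.imwrite("pics/b2.png",cv2.resize(np.hstack([a,b_]),(800,400),interpolation=2)[:,:,::-1])
E
```

```text
heavy dir at shelf [ 0.  0. -1.]
19.25 tube [ 0.48806479 -0.19140636  0.10244119] heavy [ 3.49362602e-03 -5.25695087e-04 -9.99993759e-01] [-0.30967135 -0.39702603 -2.88144762]
2.5 -0.2 1.7 0 -0 -0 0; 2.6 -0.1 1.8 0.1 -0 -0 0; 2.5 -0.2 1.7 -0 -0 -0.1 0; 2.5 -0.2 1.8 0 -0 0 0; 2.6 -0.2 1.7 0 -0 -0 0; 2.5 -0.1 1.8 0.1 -0 -0 0
```

View pics/b2.png

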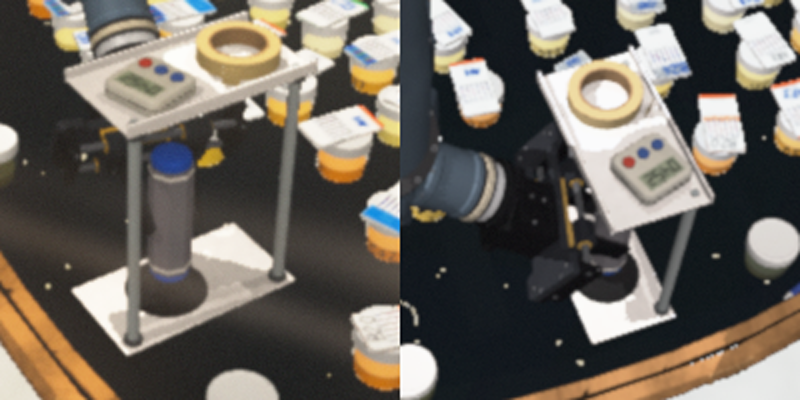

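The tube hangs over the pad (bottom at (170,270) in the scene crop, pad at (167,292)). Timer and tape haven't moved. Now lower it gently.

Emit:
send_rows --deltas "2.5 -0.2 1.7 0 0 0 0; 2.6 -0.1 1.8 0.1 0 0 0; 2.5 -0.2 1.7 0 0 -0.1 0; 2.5 -0.2 1.8 0 0 0 0; 2.6 -0.2 1.7 0 0 0 0; 2.5 -0.1 1.8 0.1 0 0 0; 0 0 0 0 0 0 0; 0 0 0 0 0 0 0; 0 0 0 0 0 0 0"

```text
time: 20.48
position: [0.4976, -0.1457, 0.1137]
tool_rot: [0.695, 0.552, -0.361, 0.287]
ft_force: [0.6, 0.2, -2.4]
grip_width: 0.0398
grip_force: 58.0
```

```bash
python3 - <<'E'
from go import *
F=[]
for i in range(4): robot.camera("scene");o=robot.get_obs();F.append(o["ft_force"])
p,M=pose();c=np.load("c.npy");print(o["time"],"tube",p+M@c,"heavy",M@[np.cos(b),0,np.sin(b)],np.mean(F,0))
print("down 0.5mm:",M.T@[0,0,-.5])
E
```

```text
heavy dir at shelf [ 0.  0. -1.]
20.675 tube [ 0.48706098 -0.19111041  0.08406702] heavy [ 3.20169708e-04  5.35147955e-05 -9.99999947e-01] [ 0.35237166  0.13389928 -2.72707665]
down 0.5mm: [ 4.09540310e-01 -1.49904362e-04  2.86839174e-01]
```

Emit:
send_rows --deltas "0.4 0 0.3 0 0 0 0; 0.4 0 0.3 0 0 0 0; 0.4 0 0.3 0 0 0 0; 0 0 0 0 0 0 0; 0 0 0 0 0 0 0"

```text
time: 21.3
position: [0.4976, -0.1459, 0.1134]
tool_rot: [0.694, 0.551, -0.362, 0.288]
ft_force: [-0.8, 3.3, 5.6]
grip_width: 0.0393
grip_force: 58.0
```

```bash
python3 - <<'E'
from go import *
F=[]
for i in range(5): robot.camera("scene");o=robot.get_obs();F.append(o["ft_force"])
p,M=pose();c=np.load("c.npy");print(o["time"],"tube",p+M@c,np.mean(F,0))
E
```

```text
heavy dir at shelf [ 0.  0. -1.]
21.55 tube [ 0.48709136 -0.19134448  0.08382859] [-0.48177198  2.95578951  5.57533808]
```

Contact: about 8 N on the pad. I'll ease off a little and release.

Emit:
send_rows --deltas "-0.6 0 -0.4 0 0 0 0; 0 0 0 0 0 0 0; 0 0 0 0 0 0 0; 0 0 0 0 0 0 0.5; 0 0 0 0 0 0 0.6; 0 0 0 0 0 0 0.8; 0 0 0 0 0 0 1; 0 0 0 0 0 0 1; 0 0 0 0 0 0 1; 0 0 0 0 0 0 1" --newtons 20

```text
time: 22.8
position: [0.4975, -0.1458, 0.1129]
tool_rot: [0.694, 0.552, -0.361, 0.287]
ft_force: [-0.1, 0.1, 0.4]
grip_width: 0.0857
grip_force: 0.0
```

```bash
python3 - <<'E'
from go import *
o=robot.get_obs();print(o["time"],o["grip_width"],o["ft_force"])
cs={n:robot.camera(n) for n in("scene","top")}
a=cs["scene"]["image"][190:390,260:460];b_=cs["top"]["image"][130:330,270:470]
cv2.imwrite("pics/b3.png",cv2.resize(np.hstack([a,b_]),(800,400),interpolation=2)[:,:,::-1])
E
```

```text
heavy dir at shelf [ 0.  0. -1.]
22.8 0.0856597374157725 [-0.06801259  0.14325429  0.37940198]
```

View pics/b3.png

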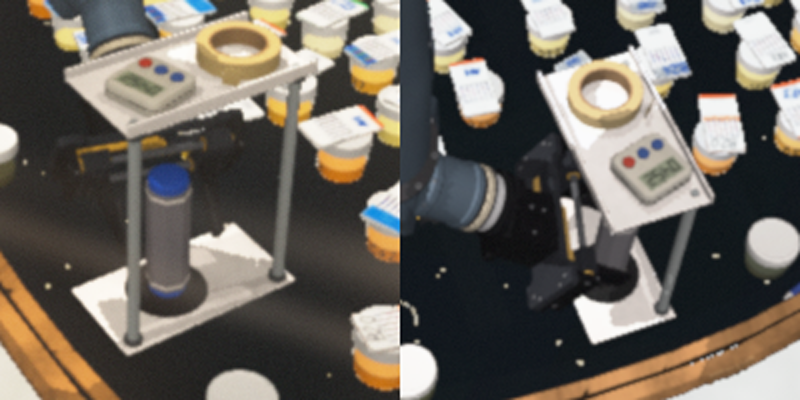

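The tube stands free on the pad, caps at (168,180) and (168,290) in the scene crop. I'll withdraw straight back along the tool axis.

Emit:
send_rows --deltas "0 0 -4 0 0 0 1; 0 0 -8 0 0 0 1; 0 0 -12 0 0 0 1; 0 0 -15 0 0 0 1; 0 0 -15 0 0 0 1; 0 0 -15 0 0 0 1; 0 0 -20 0 0 0 1; 0 0 -20 0 0 0 1; 0 0 -10 0 0 0 1; 0 0 0 0 0 0 1"

```text
time: 24.15
position: [0.52, -0.0501, 0.1817]
tool_rot: [0.694, 0.552, -0.361, 0.288]
ft_force: [-0.5, 0.2, 0.6]
grip_width: 0.0875
grip_force: 0.0
```

Emit:
send_rows --deltas "0 0 0 0 0 0 1; 0 0 0 0 0 0 1; 0 0 0 0 0 0 1; 0 0 0 0 0 0 1; 0 0 0 0 0 0 1; 0 0 0 0 0 0 1; 0 0 0 0 0 0 1; 0 0 0 0 0 0 1"

```text
time: 25.15
position: [0.5195, -0.0508, 0.1812]
tool_rot: [0.694, 0.552, -0.361, 0.287]
ft_force: [0.1, 0.3, 0.0]
grip_width: 0.0869
grip_force: 0.0
```

```bash
python3 - <<'E'
from go import *
pts=[]
for n in("scene","top"):
    C=robot.camera(n);W=cloud(C);im=C["image"].astype(int)
    k=(C["depth"]>0)&(abs(W[...,0]-.487)<.04)&(abs(W[...,1]+.191)<.04)&(W[...,2]>.02)&(W[...,2]<.175)&(im.sum(2)>150)
    p=W[k];pts.append(p);print(n,len(p),np.percentile(p[:,2],[1,99]).round(3))
p=np.vstack(pts);p=p[(p[:,2]<.15)]
f=lambda a:np.hypot(p[:,0]-a[0]-a[2]*(p[:,2]-.082),p[:,1]-a[1]-a[3]*(p[:,2]-.082))-.0203
s=least_squares(f,[.487,-.191,0,0],loss="soft_l1",f_scale=.002);print("axis",s.x[:2].round(4),"tilt",np.degrees(s.x[2:]).round(2),np.std(f(s.x)));print(robot.get_obs()["time"],robot.get_obs()["ft_force"])
E
```

```text
heavy dir at shelf [ 0.  0. -1.]
scene 1371 [0.022 0.158]
top 480 [0.022 0.142]
axis [ 0.485  -0.1934] tilt [-1.78 -1.79] 0.00158002794711376
25.25 [-0.01116108  0.1415092   0.05542404]
```

Emit:
send_rows --deltas "0 0 0 0 0 0 1; 0 0 0 0 0 0 1; 0 0 0 0 0 0 1; 0 0 0 0 0 0 1; 0 0 0 0 0 0 1; 0 0 0 0 0 0 1; 0 0 0 0 0 0 1; 0 0 0 0 0 0 1; 0 0 0 0 0 0 1; 0 0 0 0 0 0 1"

```text
time: 26.5
position: [0.5195, -0.0509, 0.1812]
tool_rot: [0.694, 0.552, -0.361, 0.287]
ft_force: [0.0, -0.1, -0.5]
grip_width: 0.0869
grip_force: 0.0
```

```bash
python3 - <<'E'
from go import *
cs={}
for r in range(2):
  pts=[]
  for n in("scene","top"):
    C=cs[n]=robot.camera(n);W=cloud(C);im=C["image"].astype(int)
    k=(C["depth"]>0)&(np.hypot(W[...,0]-.487,W[...,1]+.191)<.03)&(W[...,2]>.03)&(W[...,2]<.145)&(im.sum(2)>150)
    p=W[k]
    f=lambda a:np.hypot(p[:,0]-a[0]-a[2]*(p[:,2]-.082),p[:,1]-a[1]-a[3]*(p[:,2]-.082))-.0203
    s=least_squares(f,[.487,-.191,0,0],loss="soft_l1",f_scale=.002);print(n,s.x[:2].round(4),"tilt",np.degrees(s.x[2:]).round(2),np.std(f(s.x)).round(4))
  
for t in["pot_near","pot_by","timer","tape"]:
    for r in robot.cut_out("scene",t)[:1]:
        W=cloud(cs["scene"]);print(t,np.median(W[r["region"]],0).round(3))
a=cs["scene"]["image"][190:390,260:460];b_=cs["top"]["image"][130:330,270:470]
cv2.imwrite("pics/b4.png",cv2.resize(np.hstack([a,b_]),(800,400),interpolation=2)[:,:,::-1])
E
```

```text
heavy dir at shelf [ 0.  0. -1.]
scene [ 0.4848 -0.1917] tilt [-1.16 -1.34] 0.0014
top [ 0.4867 -0.1943] tilt [-1.41 -1.17] 0.001
scene [ 0.4849 -0.1916] tilt [-1.08 -1.29] 0.0014
top [ 0.4867 -0.1944] tilt [-1.41 -1.2 ] 0.001
pot_near [0.407 0.053 0.05 ]
pot_by [ 0.435 -0.391  0.054]
timer [ 0.476 -0.206  0.099]
tape [ 0.548 -0.199  0.271]
```

View pics/b4.png

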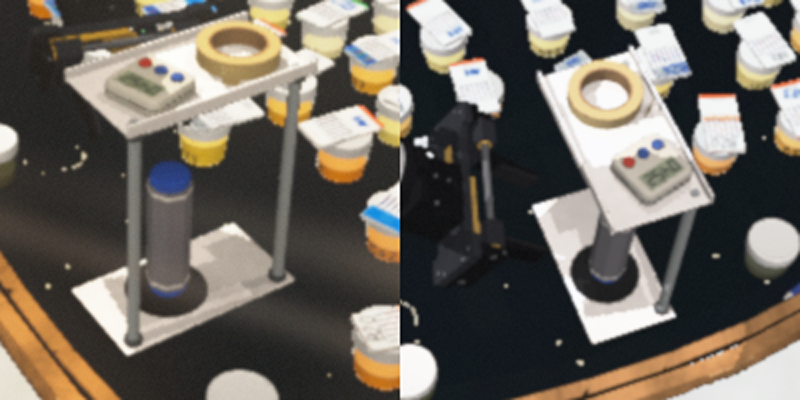

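The tube stands steady and nearly upright on the pad. The gripper is clear, and timer, tape and pots are where they were (the timer reading was the network picking up the tube). Handing in.

```bash
python3 -c "
from rig import robot
print(robot.hand_in())"
```

```text
the job is handed in; nothing more can be done
None
```

The tube stands heavy end down on the pad, released, about 2° off upright and within about 4 mm of the pad's centre. The pots, timer and tape stayed put. I handed the job in at about 27 s, but no verdict was returned.

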